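# Set the bench load dial and press its button

## Robot

A 6-joint arm with a two-finger parallel gripper is mounted at the origin on the work surface. World frame = base frame: x ahead of the robot, y to its left, z up, the work surface at z = 0. Lengths are in mm, angles in rad, forces in N, time in s.
With the tool pointing down it reaches from about 350 to 775 mm from the base axis. Payload 7.3 kg.
Tool frame: the origin (TCP) lies at the very end of the fingers, on their centre line; the grasp point (between the pads) lies 19 mm behind it; x points along the fingers, z is the direction in which the jaws open and shut, and the axes are right-handed (so a half turn about x gives the same grasp; the last joint's range is limited). The gripper opens to 92 mm and grips with 3 to 60 N. Pads are 19 mm wide; open, the fingers measure 130 mm over their backs; the gripper's body (75 mm by 190 mm) begins 47 mm behind the grasp point.
Start: joints at [-1.459, 0.342, 1.524, -0, 1.275, -0.146], TCP at [133.873, -507.664, 226.741] pointing down, gripper open.
Joint ranges: [-2.53, 2.53], [-0.77, 2.02], [0.04, 2.7], [-1, 4.14], [0.28, 2.66], [-3.11, 3.11]. Speed limits (rad/s): [2.57, 2.57, 3.14, 3.14, 3.14, 3.14].

## Interface

Orientations are given as [roll, pitch, yaw] about the fixed x, y, z axes, in that order (R = Rz(yaw) Ry(pitch) Rx(roll)).
In Python, from plant import * gives the robot as it stands.
- The arm moves only by the tool carry_out, never from a script. Its argument "rows" is a list of rows, each a list of 4 numbers: the shift along the world's x, y, z in mm, then the turn about the world's z in degrees. In form: [[x, y, z, twist], ...]. A call has 1 to 20 rows; each row is the pose to reach, as a shift and turn from the pose measured when the call began; what a row does not reach only later rows make up. A row lasts 1/12 s, in which the tool goes at most 41.7 mm and 7.16 degrees, less where a joint would pass 70% of its speed; a pose out of reach is approached as far as the arm can. A call with a gripper value outside its range is refused whole. "hand" is the finger opening in mm, from 0 to 91.8, set as the call begins (left out, the last holds). The fingers move at their own pace and stop on an object; the grip force is fixed at half the most. Time passes only in rows, so rows that repeat a pose let the fingers close. It gives the time, the measured TCP pose, the force and the opening at its end, in the units of the state.
- get_obs(): the state, without advancing time (a new reading comes with each control period).
- capture(name): name is "scene" or "top" or "wrist"; returns the picture (480x640x3 uint8, red, green, blue); there is no depth.
- camera_info(name): a dict with "camera_matrix" (3x3 intrinsics, pixels), "dist" ([k1, k2, p1, p2, k3] as OpenCV has them; the pictures are not rectified), "pose" (4x4, takes a point from camera to world coordinates); the wrist camera has in their place "mount" (4x4, takes a point from camera to tool coordinates, whose origin is the TCP and whose axes are the tool frame's). Camera axes: x right, y down, z forward; pixel columns grow to the right and rows downward; lengths in mm; the calibration is good to about 2 mm. A picture is of the moment at which its call begins: read the wrist's pose just before it. camera_info takes no time and is no camera call.
- close_job(): hands the job in, once; it reports no verdict.
The state is a dict: "time": time; "joint_positions": joint angles; "dq": joint speeds; "tau": joint torques, N m; "tool_pos": TCP position; "tcp_rot": TCP orientation; "contact_force": force on the tool from outside, world axes, zero at the start; "moment": the same for the moment, N m; "grip_width": finger opening in mm.
Only numpy, scipy, OpenCV 4.12 (cv2) and the standard library are available. Lean on these libraries where they do the work, as an engineer would, in place of code of your own. Each camera call takes 0.05 s, during which the arm holds its last target. There are 200 camera calls.

## Task

On the instrument lying face up on the bench, push the dial's finger post round with your fingertips, gently and without pinching it, until the dial's index mark lines up with the one long line on the scale collar (the line with the small tab behind it), well within half a division. Then, with the dial set, press the round push button all the way down and let it come back up. Do not lift or shift the instrument, do not turn the collar, and leave the things lying around it where they are.

Things in the scene. Friction and masses are not known exactly. Their poses are not given: they have to be found in the camera images.
- case: The instrument: a loose off-white box 170 (x) x 260 (y) x 65 mm, about 2 to 3.5 kg, with a grey lid. Origin at the centre of its underside on the bench; z up; yaw within 0.35 rad of the world's. On its lid: the dial in its collar (axis at +45 mm y), the button (at -35 mm x, -85 mm y), the capacitor in the corner.
- dial_axis (a point): Point on the vertical axis of the dial at the height of the dial's top face (80 mm above the bench).
- dial (a joint): Angle of the black dial (100 mm across), rad, counter-clockwise from above positive, 0 when index mark and post point along the case's +x; between stops at -2.5 and +2.0. It starts clockwise of the target, 0.8 to 3.1 rad from it, and must go counter-clockwise. It stays where it is left; friction 0.05 N m, about 1.5 N at the post.
- index_mark (a point): Outer end of the index mark, a short white line at the rim of the dial's top face, on the same radius as the post. The point is 51 mm from the dial axis.
- post_top (a point): Centre of the top end of the steel finger post, 10 mm in diameter, standing 30 mm up from the dial's top face, 34 mm from the dial axis, on the radius of the index mark. Push it sideways to turn the dial.
- collar (a joint): Angle of the scale collar, rad, counter-clockwise from above positive, 0 when its long line points along the case's +x; the dial is set when joint dial equals joint collar. Stiff (0.8 N m); it is not to be turned.
- target_line (a point): Inner end of the long line on the aluminium scale collar, 51 mm from the dial axis. The collar is a ring of inner radius 52, outer radius 70 mm around the dial, its top 2 mm under the dial's top face; black lines every 10 degrees, 7 mm long, except this one, 17 mm long and wider, with a small dark steel tab 14 mm wide behind it outside the collar (70 to 77 mm from the axis, its top 4 mm above the dial's top face).
- button (a joint): Travel of the round grey push button, m: 0 up, 0.006 fully down; a spring (5 N fully down) brings it back up.
- button_top (a point): Centre of the top face of the push button, 28 mm across, in a black housing, with 20 mm or more of free lid around it; pressed straight down.
- capacitor: Bystander, leave alone: black upright cylinder 22 mm across, 34 mm tall, standing on the far right corner of the instrument's lid. Origin at the centre of its underside.
- multimeter: Bystander, leave alone: flat hand-held meter 75 x 150 x 34 mm, lying to the left of the instrument. Origin at the centre of its underside.
- screwdriver: Bystander, leave alone: screwdriver lying between the robot and the instrument. Origin at the centre of its underside.
- flux_jar: Bystander, leave alone: small jar 44 mm across, 45 mm tall, to the right of the instrument. Origin at the centre of its underside.
- solder_spool: Bystander, leave alone: steel-coloured reel 54 mm across, 44 mm tall, beyond the instrument. Origin at the centre of its underside.
- heatsink: Bystander, leave alone: finned aluminium block 60 x 50 x 30 mm, beyond the instrument. Origin at the centre of its underside.
- circuit_board: Bystander, leave alone: green circuit board 130 x 170 mm, parts up to 17 mm tall, to the right of the instrument. Origin at the centre of its underside.

How it is judged (in metres and radians):
On the way, in this order (a step that is already met when the one before it is completed fails the run):
1. the index mark is set to the long line, the dial at rest, the button still up (horizontal distance between index_mark and target_line below 0.004 m and velocity of joint dial between -0.1 and 0.1 rad/s and value of joint button below 0.002 m), for 0.3 s.
2. the button is pressed fully down with the dial set (horizontal distance between index_mark and target_line below 0.004 m and value of joint button above 0.0045 m), for 0.05 s.
At the end, for the whole second after the job is handed in: The outer end of the index mark is within 4 mm (4.5 degrees) of the inner end of the long line, after the button was pressed at least 4.5 mm down with the dial set; the button is up again, the instrument flat and within 10 mm of where it stood, the long line within 15 mm of where it was (horizontal distance between index_mark and target_line below 0.004 m and value of joint button below 0.002 m and distance of case from where it was at the start of the episode below 0.01 m and angle between case's own z axis and vertical below 0.05 rad and distance of target_line from where it was at the start of the episode below 0.015 m); the robot touches nothing.
It fails at once if the button is pressed while the dial is not set (value of joint button above 0.003 m and horizontal distance between index_mark and target_line above 0.004 m).
It fails at once if the instrument is lifted, tipped or shifted more than 10 mm (distance of case from where it was at the start of the episode above 0.01 m or angle between case's own z axis and vertical above 0.08 rad).
It fails at once if the collar is turned (long line moved more than 15 mm) (distance of target_line from where it was at the start of the episode above 0.015 m).
It fails at once if the post is pinched or the instrument handled roughly (fingers' contact force over 35 N) (contact force between the fingers and case above 35 N).
It fails at once if a bystander is moved more than 20 mm (distance of any of capacitor, multimeter, screwdriver, flux_jar, solder_spool, heatsink, circuit_board from where it was at the start of the episode above 0.02 m).
It also fails if it takes over 54 s, if anything falls off the work surface, if the arm or the gripper's body presses on something with over 40 N, if the wrist force passes 120 N, or if a joint passes its speed limit or range.

## Working session

There is one attempt and no reset: what is moved stays moved. The work goes in short steps, Python scripts to look and compute and a tool call to move; the robot and the scene stay as the last step left them, time stands still between calls to the robot, and variables do not carry over. Pictures are saved under pics/ and viewed, about 8 in all and at most 12, crops included, and the job is handed in when it is done.

Besides the shell and the picture viewer there is one more tool, called as name(argument=value, ...) on one line, values as JSON. carry_out: Moves the arm, as the interface text tells. Its arguments: {"type":"object","properties":{"rows":{"type":"array"},"hand":{"type":"number"}},"required":["rows"]}

```bash
ls; mkdir -p pics
python3 - <<'E'
from plant import *
import cv2
for n in ("top","scene"):
    cv2.imwrite(f"pics/{n}1.png",capture(n)[:,:,::-1]); i=camera_info(n); print(n,i)
print(camera_info("wrist")); print(get_obs())
E
```

```text
pics
top {'camera_matrix': array([[461.89143548,   0.        , 318.55861542],
       [  0.        , 461.89143548, 232.4719503 ],
       [  0.        ,   0.        ,   1.        ]]), 'dist': array([0.03179062, 0.        , 0.        , 0.        , 0.        ]), 'pose': array([[ 1.07444131e-02, -9.84467938e-01,  1.75235374e-01,
         4.51414541e+02],
       [-9.99941974e-01, -1.07146742e-02,  1.11585023e-03,
         4.71104122e+00],
       [ 7.79071161e-04, -1.75237195e-01, -9.84525936e-01,
         8.82899579e+02],
       [ 0.00000000e+00,  0.00000000e+00,  0.00000000e+00,
         1.00000000e+00]])}
scene {'camera_matrix': array([[547.99074539,   0.        , 325.22190851],
       [  0.        , 547.99074539, 239.16937099],
       [  0.        ,   0.        ,   1.        ]]), 'dist': array([0.02253755, 0.        , 0.        , 0.        , 0.        ]), 'pose': array([[ 6.48556437e-01,  5.33188001e-01, -5.43217363e-01,
         1.15825499e+03],
       [ 7.61165794e-01, -4.53285940e-01,  4.63851798e-01,
        -5.10013695e+02],
       [ 1.08742012e-03, -7.14312545e-01, -6.99825982e-01
[... 674 characters left out ...]
,  0.00000000e+00,
         1.00000000e+00]])}
{'time': 0.1, 'joint_positions': array([-1.45900596e+00,  3.42650627e-01,  1.52493192e+00, -3.71133884e-06,
        1.27541521e+00, -1.45980426e-01]), 'dq': array([-0.00032556, -0.00067855, -0.00200907, -0.00107194,  0.00050127,
        0.00039019]), 'tau': array([ 2.31007085e-03, -4.32004023e+01, -2.44694102e+01,  7.19309575e-02,
        5.26535546e-02, -5.40977499e-05]), 'tool_pos': array([ 133.82421863, -507.27138948,  226.1120863 ]), 'tcp_rot': array([2.99813808, 1.56939122, 1.68511362]), 'contact_force': array([-0.03579168,  0.94436003, -0.38236836]), 'moment': array([-0.01382618, -0.01801272,  0.00286545]), 'grip_width': 92.03112290393427}
```

View pics/top1.png

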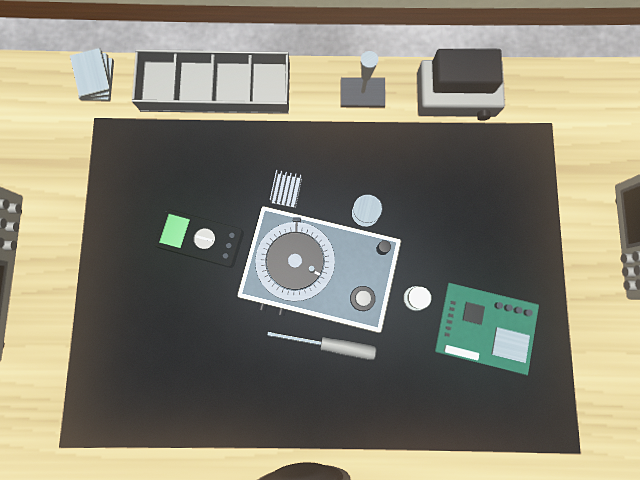

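The top view shows the instrument with its dial at about (294,261) and the tab at about (296,219). The button is at (362,298), the capacitor at (384,246) and the index mark near (318,272). Next I'll zoom in on the dial.

Run:
```python
import cv2
a=cv2.imread("pics/top1.png")[195:345,225:425]
cv2.imwrite("pics/c1.png",cv2.resize(a,(800,600),interpolation=cv2.INTER_CUBIC))
```

```text
(no output)
```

View pics/c1.png

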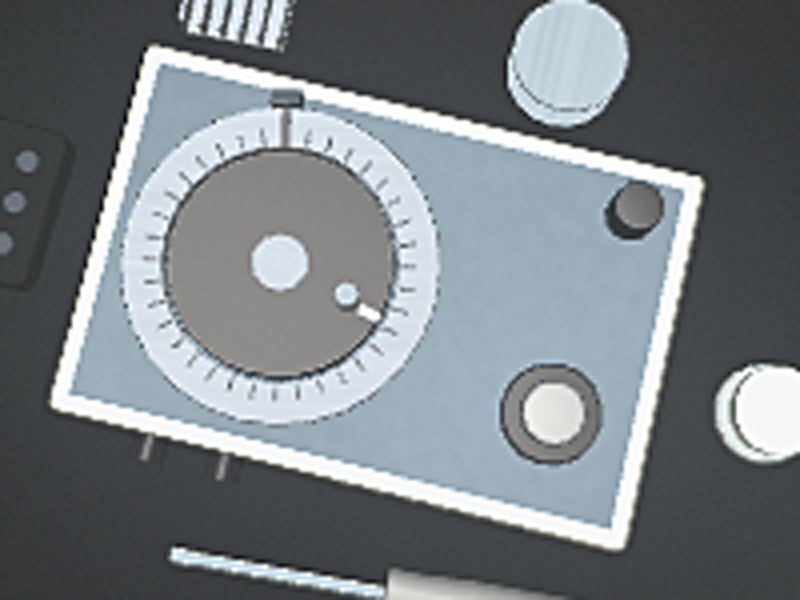

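View pics/scene1.png

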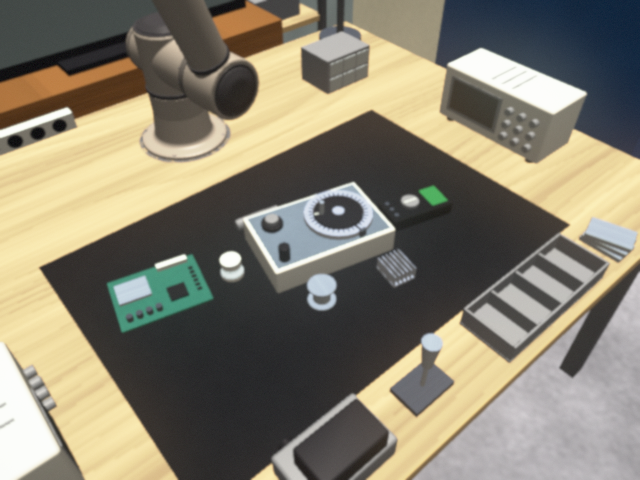

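The crop shows these points, in crop pixels at 4x: dial centre (279,263), line inner end (286,148), mark outer end (380,318), post top (346,294) and button (553,412). In the scene view the button is at about (272,217).

```bash
cat > h.py <<'E'
import numpy as np, cv2
def ray(info,u,v,T=None):
    T=info["pose"] if T is None else T
    p=cv2.undistortPoints(np.array([[[u,v]]],float),info["camera_matrix"],info["dist"])[0,0]
    return T[:3,3],T[:3,:3]@np.array([p[0],p[1],1.])
def onz(info,u,v,z,T=None):
    o,d=ray(info,u,v,T); return o+d*(z-o[2])/d[2]
def meet(r1,r2):
    (a,d),(b,e)=r1,r2; s=np.linalg.lstsq(np.c_[d,-e],b-a,rcond=None)[0]
    p,q=a+s[0]*d,b+s[1]*e; return (p+q)/2,np.linalg.norm(p-q)
def toolT(o):
    r,p,y=o["tcp_rot"]; from scipy.spatial.transform import Rotation as R
    T=np.eye(4);T[:3,:3]=R.from_euler("xyz",[r,p,y]).as_matrix();T[:3,3]=o["tool_pos"];return T
E
python3 - <<'E'
from plant import *
from h import *
t=camera_info("top");s=camera_info("scene")
c=lambda x,y:((x+.5)/4-.5+225,(y+.5)/4-.5+195)
P={k:onz(t,*c(*v),z) for k,v,z in [("axis",(279,263),80),("line",(286,148),78),("mark",(380,318),80),("post",(346,294),110),("button",(553,412),77),("tab",(287,97),84),("cap",(640,205),99),("cTL",(150,47),65),("cTR",(704,180),65),("cBR",(622,550),65),("cBL",(51,405),65)]}
for k,v in P.items(): print(k,v.round(1))
a=P["axis"]
for k in("line","mark","post","tab"):
    d=P[k]-a; print(k,np.hypot(*d[:2]),np.degrees(np.arctan2(d[1],d[0])))
print(meet(ray(t,*c(553,412)),ray(s,272,217)))
print(meet(ray(t,*c(279,263)),ray(s,338.5,210.5)))
d=P["cTL"]-P["cTR"];print("yaw",np.degrees(np.arctan2(-d[0],d[1])),np.linalg.norm(d))
print(toolT(get_obs()).round(3))
E
```

```text
axis [544.4  47.3  80. ]
line [595.8  45.4  78. ]
mark [520.8   3.   80. ]
post [528.1  17.4 110. ]
button [481.4 -72.2  77. ]
tab [617.6  45.   84. ]
cap [ 568.8 -107.9   99. ]
cTL [644.  108.6  65. ]
cTR [ 585.6 -141.6   65. ]
cBR [ 423.2 -102.7   65. ]
cBL [482.6 146.7  65. ]
line 51.43691619758113 -2.192317849824789
mark 50.19534792148779 -117.94554310601809
post 34.04028672104534 -118.46057958455148
tab 73.23531066359759 -1.7782646562583162
(array([481.46192907, -70.69565091,  86.13305599]), np.float64(1.4331402674815923))
(array([544.97160985,  47.9168391 ,  77.99381181]), np.float64(1.2188618849700783))
yaw -13.145751085192096 256.9082225331365
[[-0.00000e+00  9.67000e-01  2.55000e-01  1.33824e+02]
 [ 1.00000e-03  2.55000e-01 -9.67000e-01 -5.07271e+02]
 [-1.00000e+00  0.00000e+00 -1.00000e-03  2.26112e+02]
 [ 0.00000e+00  0.00000e+00  0.00000e+00  1.00000e+00]]
```

carry_out(rows=[[367, 532, -40, -43], [367, 532, -40, -43], [367, 532, -40, -43], [367, 532, -40, -43], [367, 532, -40, -43], [367, 532, -40, -43], [367, 532, -40, -43], [367, 532, -40, -43], [367, 532, -40, -43], [367, 532, -40, -43], [367, 532, -40, -43], [367, 532, -40, -43], [367, 532, -40, -43], [367, 532, -40, -43], [367, 532, -40, -43], [367, 532, -40, -43], [367, 532, -40, -43], [367, 532, -40, -43], [367, 532, -40, -43], [367, 532, -40, -43]], hand=0)

```text
time: 1.77
tool_pos: [500.2, 23.8, 186.0]
tcp_rot: [-2.677, 1.57, 1.541]
contact_force: [-0.5, 0.3, 0.2]
grip_width: 0.7
```

Run:
```python
from plant import *
from h import *
o=get_obs();print(toolT(o).round(3),o["joint_positions"],o["time"],o["grip_width"])
cv2.imwrite("pics/w1.png",capture("wrist")[:,:,::-1])
```

```text
[[ 0.00000e+00  8.81000e-01 -4.74000e-01  5.00180e+02]
 [ 1.00000e-03 -4.74000e-01 -8.81000e-01  2.38170e+01]
 [-1.00000e+00 -0.00000e+00 -1.00000e-03  1.86007e+02]
 [ 0.00000e+00  0.00000e+00  0.00000e+00  1.00000e+00]] [-1.06165361e-01  3.35981425e-01  1.65318174e+00  9.81829050e-04
  1.15249852e+00  1.95802818e+00] 1.7667 0.7218245098803039
```

View pics/w1.png

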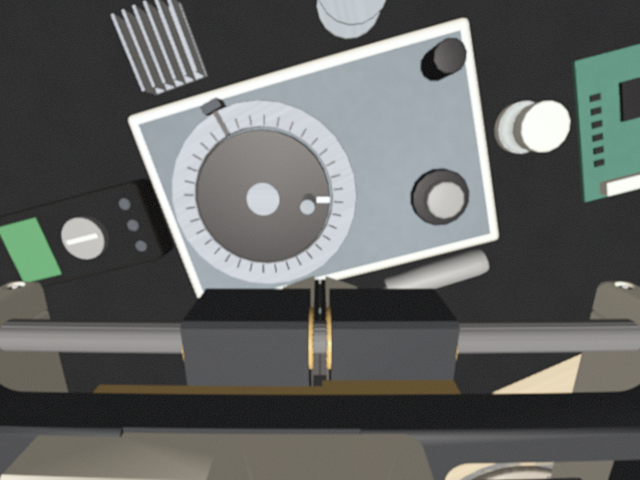

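The wrist view shows the dial centre at (263,199), post top (307,207), mark outer end (329,200), line inner end about (228,136) and button top about (445,200). I'll check these against the first measurement.

Run:
```python
from plant import *
from h import *
w=camera_info("wrist");t=camera_info("top");T=toolT(get_obs())@w["mount"]
P={k:onz(w,*v,z,T) for k,v,z in [("axis",(263,199),80),("line",(228,136),78),("mark",(329,200),80),("post",(307,207),110),("tab",(213,105),84)]}
a=P["axis"]
for k,v in P.items():
    d=v-a; print(k,v.round(1),np.hypot(*d[:2]),np.degrees(np.arctan2(d[1],d[0])))
c=lambda x,y:((x+.5)/4-.5+225,(y+.5)/4-.5+195)
print(meet(ray(t,*c(553,412)),ray(w,445,200,T)))
```

```text
axis [547.2  46.4  80. ] 0.0 0.0
line [598.6  45.6  78. ] 51.39970415438386 -0.8969123419169878
mark [523.    3.2  80. ] 49.494628405141995 -119.23597416938021
post [530.8  16.6 110. ] 34.05206733888974 -118.73797285733232
tab [620.4  42.4  84. ] 73.33484235952275 -3.1435358580150274
(array([481.56555834, -72.65326379,  80.44056873]), np.float64(1.7650768571356603))
```

carry_out(rows=[[1, 1, -40, 0], [1, 1, -80, 0], [1, 1, -94, 0], [1, 1, -94, 0], [1, 1, -94, 0]])

```text
time: 2.23
tool_pos: [501.0, 23.6, 92.3]
tcp_rot: [-2.242, 1.57, 1.975]
contact_force: [0.3, 0.1, 0.3]
grip_width: -0.0
```

Run:
```python
from plant import *
from h import *
o=get_obs();p=o["tool_pos"];z=toolT(o)[:2,2];y=np.degrees(np.arctan2(z[1],z[0]));print(p,y,o["contact_force"],o["joint_positions"])
for th in range(-118,1,6):
    r=np.radians(th); c=np.array([545.8,46.8])+40*np.array([np.cos(r),np.sin(r)])+14.5*np.array([np.sin(r),-np.cos(r)])
    print(th,(c-p[:2]).round(0),round(th-y))
```

```text
[501.01791849  23.61071965  92.33729001] -118.42765959861912 [0.34886947 0.0784061  0.29513446] [-1.06394530e-01  4.54630208e-01  1.76805502e+00  1.11589366e-03
  9.19404424e-01  1.95988102e+00]
-118 [13. -5.] 0
-112 [16. -8.] 6
-106 [ 20. -11.] 12
-100 [ 24. -14.] 18
-94 [ 28. -16.] 24
-88 [ 32. -17.] 30
-82 [ 36. -18.] 36
-76 [ 40. -19.] 42
-70 [ 45. -19.] 48
-64 [ 49. -19.] 54
-58 [ 54. -18.] 60
-52 [ 58. -17.] 66
-46 [ 62. -16.] 72
-40 [ 66. -14.] 78
-34 [ 70. -11.] 84
-28 [73. -8.] 90
-22 [76. -5.] 96
-16 [79. -2.] 102
-10 [82.  2.] 108
-4 [84.  6.] 114
```

carry_out(rows=[[4, -2, 0, 0], [8, -3, 0, 0], [13, -5, 0, 0], [14.5, -6.5, 0, 3], [16, -8, 0, 6], [18, -9.5, 0, 9], [20, -11, 0, 12], [22, -12.5, 0, 15], [24, -14, 0, 18], [26, -15, 0, 21], [28, -16, 0, 24], [30, -16.5, 0, 27], [32, -17, 0, 30], [34, -17.5, 0, 33], [36, -18, 0, 36], [38, -18.5, 0, 39], [40, -19, 0, 42], [42.5, -19, 0, 45], [45, -19, 0, 48], [45, -19, 0, 48]])

```text
time: 3.9
tool_pos: [547.0, 4.2, 93.2]
tcp_rot: [1.143, 1.57, -0.085]
contact_force: [-1.1, -0.5, 0.8]
grip_width: 0.1
```

```bash
cat > nx.py <<'E'
from plant import *
from h import *
import sys
o=get_obs();p=o["tool_pos"];z=toolT(o)[:2,2];y=np.degrees(np.arctan2(z[1],z[0]));print(p,y,o["contact_force"],o["time"])
for th in map(float,sys.argv[1:]):
    r=np.radians(th); c=np.array([545.8,46.8])+40*np.array([np.cos(r),np.sin(r)])+14.5*np.array([np.sin(r),-np.cos(r)])
    print(th,(c-p[:2]).round(1),round(th-y,1))
E
python3 nx.py -70 -58 -46 -34 -22 -16 -10
python3 -c "
from plant import *
import cv2
cv2.imwrite('pics/w2.png',capture('wrist')[:,:,::-1])"
```

```text
[547.02222444   4.22831323  93.16789595] -70.33343784218795 [-1.09574098 -0.54349738  0.77964966] 3.9
-70.0 [-1.2  0. ] 0.3
-58.0 [7.7 1. ] 12.3
-46.0 [16.1  3.7] 24.3
-34.0 [23.8  8.2] 36.3
-22.0 [30.4 14.1] 48.3
-16.0 [33.2 17.6] 54.3
-10.0 [35.7 21.3] 60.3
```

View pics/w2.png

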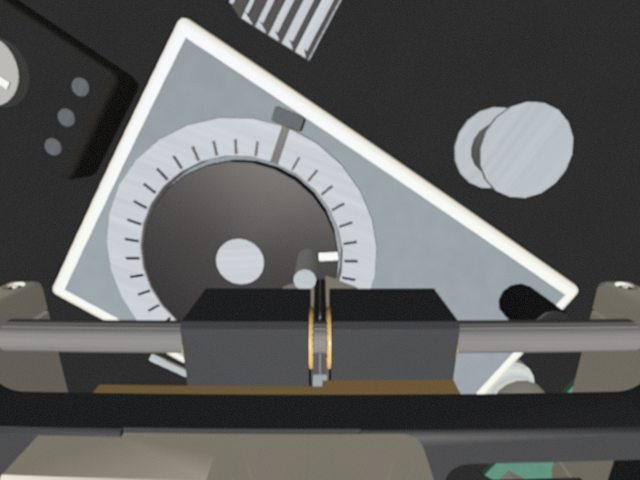

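The push works: the post at (305,278) is against the fingertips and the mark is at (338,257). The long line is at (277,162), about 70° further on, and the case looks undisturbed. I'll keep going.

carry_out(rows=[[2, 0.2, -1, 3], [4, 0.4, -1, 6], [6, 0.7, -1, 9], [7.7, 1, -1, 12], [10, 1.6, -1, 15], [12, 2.3, -1, 18], [14, 3, -1, 21], [16.1, 3.7, -1, 24], [18, 4.8, -1, 27], [20, 5.9, -1, 30], [22, 7, -1, 33], [23.8, 8.2, -1, 36], [25.5, 9.6, -1, 39], [27.2, 11, -1, 42], [28.8, 12.5, -1, 45], [30.4, 14.1, -1, 48], [31.9, 15.8, -1, 51], [33.2, 17.6, -1, 54], [33.2, 17.6, -1, 54], [33.2, 17.6, -1, 54]])

```text
time: 5.62
tool_pos: [580.5, 21.8, 92.5]
tcp_rot: [0.67, 1.569, 0.379]
contact_force: [0.2, 0.1, 0.2]
grip_width: 0.5
```

```bash
python3 nx.py -16 -13 -10 -7 -4 -2
python3 -c "
from plant import *
import cv2
cv2.imwrite('pics/w3.png',cv2.resize(capture('wrist')[60:360,60:460,::-1],(800,600),interpolation=cv2.INTER_CUBIC))"
```

```text
[580.47755238  21.84350736  92.4841319 ] -16.646117789159522 [0.22324052 0.05934052 0.21126251] 5.6167
-16.0 [-0.2 -0. ] 0.6
-13.0 [1.  1.8] 3.6
-10.0 [2.2 3.7] 6.6
-7.0 [3.3 5.7] 9.6
-4.0 [4.2 7.7] 12.6
-2.0 [4.8 9.1] 14.6
```

View pics/w3.png

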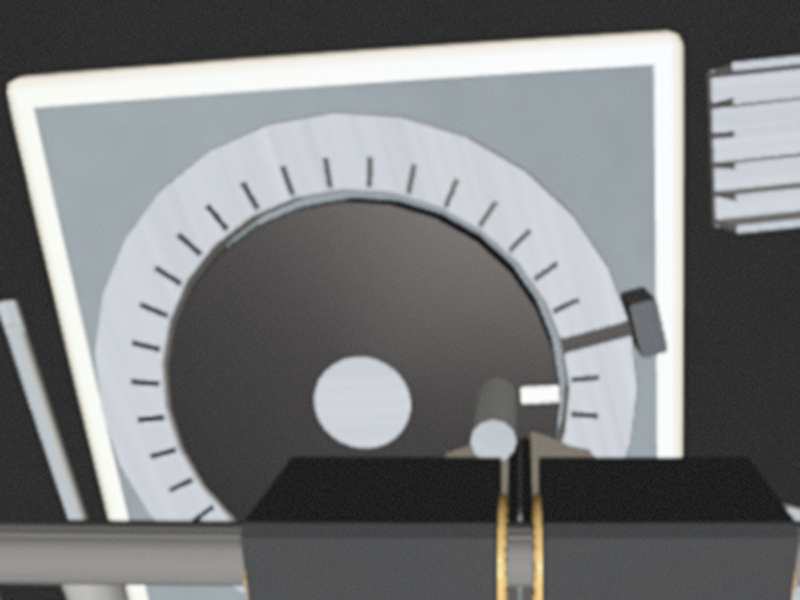

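The mark's outer end is at crop (560,394) and the line's inner end at (564,346), which leaves roughly 14° to go.

```bash
cat > ang.py <<'E'
from plant import *
from h import *
def rep(m,l,ax=(545.8,46.8)):
    w=camera_info("wrist");T=toolT(get_obs())@w["mount"]
    M=onz(w,*m,80,T);L=onz(w,*l,78,T);g=np.hypot(*(M-L)[:2]);
    an=lambda P:np.degrees(np.arctan2(P[1]-ax[1],P[0]-ax[0]))
    print(M.round(1),L.round(1),"gap",g.round(1),"deg",np.degrees(2*np.arcsin(g/102)),an(M),an(L))
E
python3 -c "
from ang import *
rep((60+560/2,60+394/2),(60+564/2,60+346/2))"
```

```text
[595.6  33.7  80. ] [599.9  44.9  78. ] gap 12.1 deg 13.617236157135496 -14.7895310854189 -1.964612816095829
```

carry_out(rows=[[0.5, 0.9, 0, 1.5], [1, 1.8, 0, 3], [1.6, 2.7, 0, 5], [2.2, 3.7, 0, 6.6], [2.8, 4.7, 0, 8], [3.3, 5.7, 0, 9.6], [3.7, 6.7, 0, 11], [3.9, 7.1, 0, 11.8], [4.0, 7.4, 0, 12], [4.0, 7.4, 0, 12], [4.0, 7.4, 0, 12]])

```text
time: 6.58
tool_pos: [584.3, 29.4, 92.4]
tcp_rot: [0.963, 1.57, 0.881]
contact_force: [1.3, -1.1, 0.3]
grip_width: 0.2
```

```bash
python3 nx.py -6 -5 -4 -3 -2 -1 0
python3 -c "
from plant import *
import cv2
cv2.imwrite('pics/w4.png',cv2.resize(capture('wrist')[150:300,240:440,::-1],(800,600),interpolation=cv2.INTER_CUBIC))"
```

```text
[584.27538524  29.39885547  92.40985776] -4.654820425128729 [ 1.3229976  -1.1178084   0.29116651] 6.5833
-6.0 [-0.2 -1.2] -1.3
-5.0 [ 0.1 -0.5] -0.3
-4.0 [0.4 0.1] 0.7
-3.0 [0.7 0.8] 1.7
-2.0 [1.  1.5] 2.7
-1.0 [1.3 2.2] 3.7
0.0 [1.5 2.9] 4.7
```

View pics/w4.png

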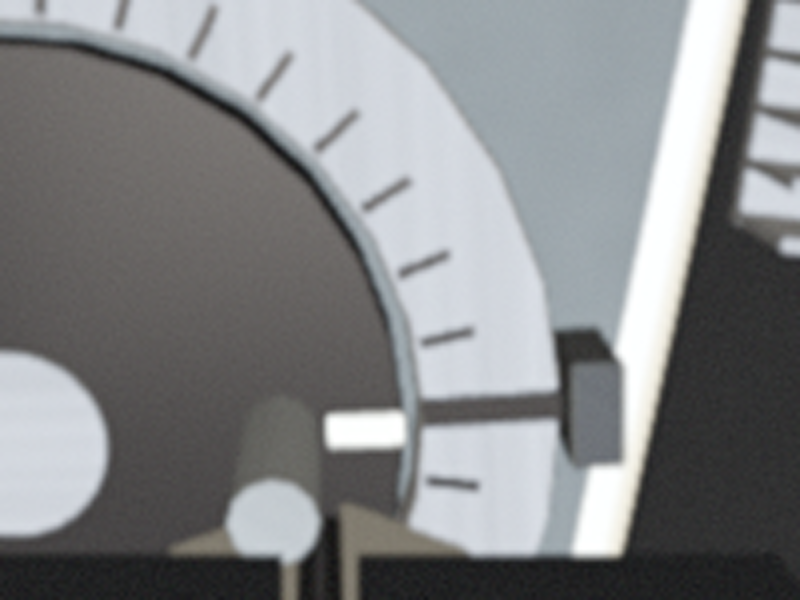

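The mark's outer end is at crop (405,429) and the line's inner end at (420,412), so about 2–3° remain.

```bash
python3 -c "
from ang import *
rep((240+405/4,150+429/4),(240+420/4,150+412/4))"
```

```text
[597.3  43.6  80. ] [599.5  45.1  78. ] gap 2.6 deg 2.8883236141622883 -3.5332436450084 -1.8650059660171734
```

carry_out(rows=[[0.3, 0.5, 0, 1], [0.6, 1.0, 0, 1.8], [0.6, 1.0, 0, 1.8], [0.6, 1.0, 0, 1.8], [0.5, -4, 0, 1.8], [0, -14, 0, 1.8], [0, -20, 0, 1.8], [0, -20, 0, 1.8], [0, -20, 30, 1.8], [0, -20, 60, 1.8], [0, -20, 80, 1.8], [0, -20, 80, 1.8], [0, -20, 80, 1.8]])

```text
time: 7.72
tool_pos: [584.7, 9.2, 173.5]
tcp_rot: [0.312, 1.567, 0.262]
contact_force: [0.2, 0.4, 0.0]
grip_width: 0.4
```

```bash
python3 nx.py
python3 -c "
from plant import *
import cv2
cv2.imwrite('pics/w5.png',capture('wrist')[:,:,::-1])"
```

```text
[584.73790503   9.18392939 173.51749409] -2.876565458331911 [0.16114238 0.37467685 0.01754514] 7.7167
```

View pics/w5.png

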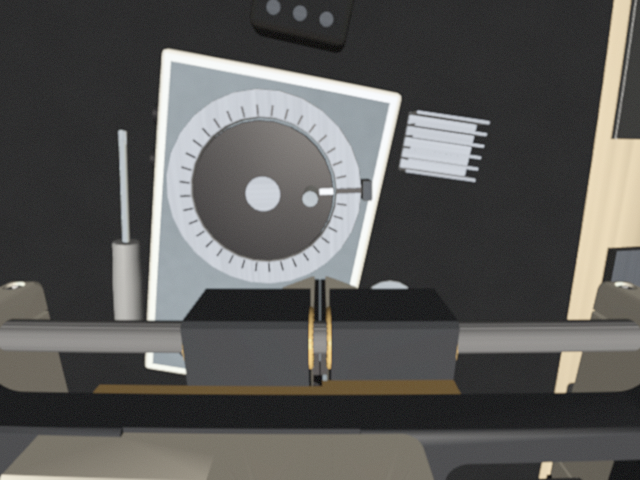

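Dial and line look aligned, with the mark at about (326,191) and the line at about (349,190). I'll check with mask centroids.

```bash
python3 -c "
from ang import *
g=cv2.imread('pics/w5.png',0).astype(float)
w=camera_info('wrist');T=toolT(get_obs())@w['mount']
def cen(x0,x1,y0,y1,f):
    s=g[y0:y1,x0:x1];m=np.clip(f(s),0,None);Y,X=np.mgrid[y0:y1,x0:x1];return (X*m).sum()/m.sum(),(Y*m).sum()/m.sum()
m=cen(319,333,184,198,lambda s:s-190);l=cen(340,358,184,197,lambda s:140-s)
print(m,l)
for ax in((545.8,46.8),):
  for q,z in((m,80),(l,78)):
    P=onz(w,*q,z,T);print(P.round(1),np.hypot(P[0]-ax[0],P[1]-ax[1]),np.degrees(np.arctan2(P[1]-ax[1],P[0]-ax[0])))
hub=cen(243,283,174,214,lambda s:s-150);print(hub,onz(w,*hub,80,T),onz(w,*hub,82,T))
"
```

```text
(np.float64(325.9691806564771), np.float64(191.13154597845153)) (np.float64(348.4169696969697), np.float64(190.24424242424243))
[591.2  45.9  80. ] 45.432902351006334 -1.0979487946588946
[607.2  45.5  78. ] 61.42235175347789 -1.2498962805700118
(np.float64(262.4285235428662), np.float64(193.49568183610694)) [546.29135032  46.5508469   80.        ] [546.62693904  46.84595304  82.        ]
```

The dial is set to within about 0.5°, which is under 1 mm at the mark. On to the button.

carry_out(rows=[[-35, -28, 0, 0], [-70, -56, 0, 0], [-103, -81.5, 0, 0], [-103, -81.5, 0, 0], [-103, -81.5, -30, 0], [-103, -81.5, -60, 0], [-103, -81.5, -75, 0], [-103, -81.5, -78, 0], [-103, -81.5, -78, 0], [-103, -81.5, -78, 0]])

```text
time: 8.6
tool_pos: [481.2, -72.2, 94.3]
tcp_rot: [1.424, 1.569, 1.374]
contact_force: [-0.9, -0.5, 0.4]
grip_width: 0.4
```

```bash
python3 nx.py
python3 -c "
from plant import *
import cv2
a=cv2.resize(capture('scene')[170:270,220:380,::-1],(800,500),interpolation=cv2.INTER_CUBIC)
cv2.imwrite('pics/s2.png',a)"
```

```text
[481.23589842 -72.15655401  94.2501215 ] -2.8650880146809 [-0.88920574 -0.4820008   0.44717972] 8.6
```

View pics/s2.png

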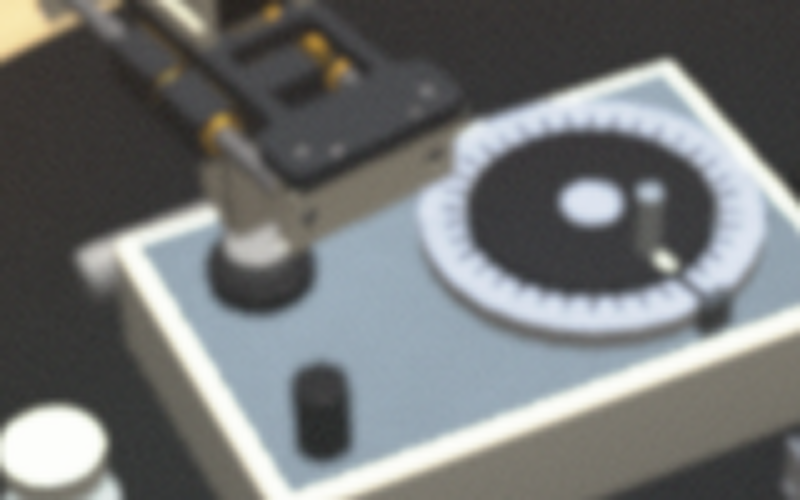

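The fingertips are right over the button, the capacitor is clear, and the dial looks aligned. I'll go down in small steps and watch the force.

carry_out(rows=[[0, 0, -2, 0], [0, 0, -4, 0], [0, 0, -6, 0], [0, 0, -8, 0], [0, 0, -8, 0], [0, 0, -8, 0]])

```text
time: 9.15
tool_pos: [481.8, -72.3, 86.9]
tcp_rot: [0.436, 1.569, 0.386]
contact_force: [-0.8, -0.3, 2.4]
grip_width: 0.6
```

carry_out(rows=[[0, 0, -1, 0], [0, 0, -2, 0], [0, 0, -2, 0], [0, 0, -2, 0]])

```text
time: 9.48
tool_pos: [481.8, -72.3, 85.0]
tcp_rot: [0.431, 1.569, 0.381]
contact_force: [-0.4, 0.7, 2.8]
grip_width: 0.5
```

carry_out(rows=[[0, 0, -1, 0], [0, 0, -2, 0], [0, 0, -2, 0], [0, 0, -2, 0]])

```text
time: 9.82
tool_pos: [481.8, -72.3, 83.0]
tcp_rot: [0.426, 1.569, 0.376]
contact_force: [-1.8, -0.0, 4.1]
grip_width: 0.5
```

carry_out(rows=[[0, 0, -0.5, 0], [0, 0, -1, 0], [0, 0, -1.5, 0], [0, 0, -1.5, 0], [0, 0, -1.5, 0]])

```text
time: 10.23
tool_pos: [481.8, -72.3, 81.5]
tcp_rot: [0.42, 1.569, 0.37]
contact_force: [-1.4, 1.1, 4.1]
grip_width: 0.3
```

carry_out(rows=[[0, 0, -0.5, 0], [0, 0, -1, 0], [0, 0, -1, 0], [0, 0, -1, 0]])

```text
time: 10.57
tool_pos: [481.8, -72.3, 81.1]
tcp_rot: [0.302, 1.568, 0.252]
contact_force: [-2.8, 0.7, 9.9]
grip_width: 0.6
```

The button is on its stop: the force jumped from 4 to 10 N and the height stalled. I'll release and retreat.

carry_out(rows=[[0, 0, 0, 0], [0, 0, 2, 0], [0, 0, 6, 0], [0, 0, 12, 0], [0, 0, 30, 0], [0, 0, 60, 0], [0, 0, 100, 0], [-10, -40, 120, 0], [-20, -80, 130, 0], [-30, -120, 130, 0], [-40, -160, 130, 0], [-50, -200, 130, 0], [-60, -240, 130, 0], [-70, -280, 130, 0], [-70, -280, 130, 0], [-70, -280, 130, 0], [-70, -280, 130, 0]])

```text
time: 11.98
tool_pos: [411.6, -351.8, 210.8]
tcp_rot: [0.856, 1.568, 0.805]
contact_force: [0.8, 0.0, 1.1]
grip_width: 0.4
```

```bash
python3 nx.py
python3 -c "
from plant import *
import cv2
a=capture('top')[:,:,::-1]; cv2.imwrite('pics/top2.png',a)
cv2.imwrite('pics/c2.png',cv2.resize(a[195:345,225:425],(800,600),interpolation=cv2.INTER_CUBIC))"
```

```text
[ 411.60126055 -351.75541337  210.83464884] -2.910453755022411 [0.7539614  0.02141262 1.07131412] 11.9833
```

View pics/c2.png

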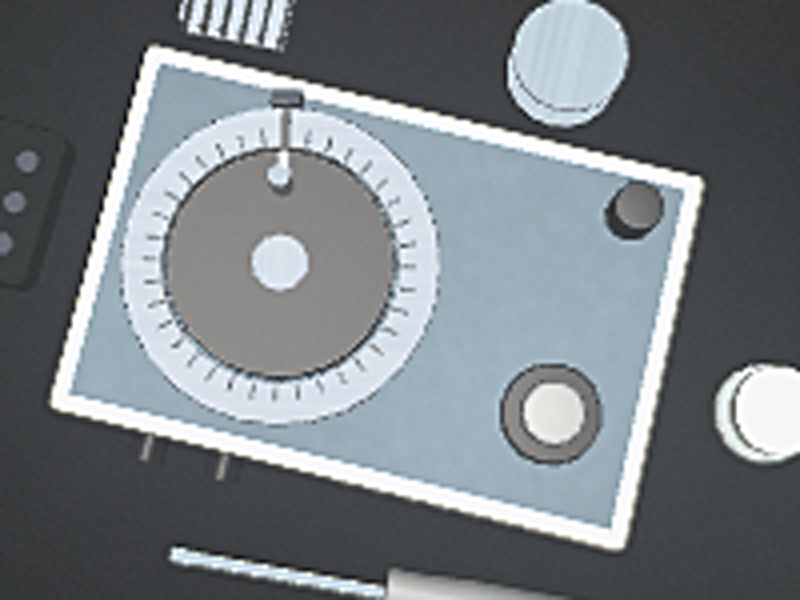

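The mark at crop (284,158) lies on the line at (286,148). The case, collar, button and bystanders sit at the same pixels as before.

```bash
python3 -c "
from plant import *
print(close_job())"
```

```text
the job is handed in; nothing more can be done
None
```

The dial is set to the long line, the button was pressed fully down afterwards, and the job is handed in. It took about 12 s of the 54 s allowed.

- **Dial:** I pushed the post round about 116° counter-clockwise with closed fingertips. A wrist-camera check after I backed off put the mark within about 0.2° of the line. Given the uncertainty in the axis position, the true error is about 0.5°, or under 1 mm at the mark. The contact forces I read between pushes were under 2 N.
- **Button:** I pressed it until it hit its stop: the force rose along the spring to about 4 N, then jumped to 10 N as the height stalled near 81 mm. I then released it and moved the arm clear.
- **Final check:** In the last top view the mark is still on the line. The case, the collar and the nearby bystanders in that crop show no visible shift from the first picture. I did not look again at the circuit board, which lay outside the crop.
- **Disagreements:** My two dial-axis measurements differed by about 3 mm, so I used the average. The button-top height came out as 80 mm and 86 mm, so I pressed in small steps by force instead. By force, it was already touching at 87 mm.
- **Not measured directly:** The button's return was judged only from its unchanged look in the top view.

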